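Gauge and rack the bamboo fan pins

TASK

Fill the two free slots of the wooden rack with bamboo dowels from the dark green tray (any two of the three will do), so that all the racked dowels lie fully down with their chamfered ends towards the brass posts, like the one already racked. Take one dowel at a time: feel one end of it in the bore of the gauge, where a chamfered end slips in and a square end stops at the mouth, and rack it before you feel the next. Leave the dowel that is already racked as it is.

Things in the scene. Friction and masses are not known exactly. Their poses are not given: they have to be found in the camera images.
- tray: Fixed dark green plastic tray, 150 x 205 mm, origin at the centre of its underside. Three bamboo dowels lie level along its x axis, each on two V rests 36 mm either side of its middle (10 mm thick along the dowel, tops 1.5 mm above the dowel's axis). Between the rests it is free down to the tray's floor, 10 mm above the table. Low end walls stand 63 mm from the dowels' middles.
- groove1 (a point): Middle of the dowel in groove 1 (along it within 2 mm), on its axis, 45 mm above the table, at tray y = -65 mm. Axes as the tray's: the dowel lies along x.
- groove2 (a point): The same for groove 2, at tray y = 0. All dowels are alike: diameter 20 mm, length 120 mm, about 45 g; bamboo with both ends dipped in dark lacquer; one end is square, the other chamfered (tapers over the last 15 mm to a 9 mm flat). Which end is chamfered is not told, and changes from start to start and from groove to groove.
- groove3 (a point): The same for groove 3, at tray y = +65 mm.
- gauge: Fixed gauge: an upright steel plate 70 mm wide, top 70 mm above the table, 24 mm thick, on a blue foot 12 mm high that reaches 43 mm before the plate. A level bore of 16 mm diameter runs through it along the gauge's x; its mouth faces -x, the robot's side. Pushed in along +x with a few newtons, a chamfered end stops 8 to 12 mm inside, a square end at the mouth. Keep fingers off it.
- bore (a point): Centre of the bore's mouth, in the plate's front face, 45 mm above the table. Axes as the gauge's: x points into the bore.
- rack: Fixed dark wooden rack, 205 x 160 mm, origin at the centre of its underside, with three slots along its y, 65 mm apart, open from above. At the +y end of each, two brass posts with an 18 mm gap, tops 47 mm above the table, let a chamfered end down and hold a square end up. End walls (top 49 mm) leave 5 mm of play at each end of a dowel. Between the V rests it is free down to 10 mm.
- slot1 (a point): Middle of slot 1 (free), at rack x = -65 mm, on the axis that a dowel fully down has, 45 mm above the table. Axes as the rack's: the slot lies along y, chamfered end to +y.
- slot2 (a point): The same for slot 2 (free), at rack x = 0.
- slot3 (a point): The same for slot 3 at rack x = +65 mm, already filled by racked_dowel.
- racked_dowel: The dowel already racked in slot 3, correctly. Origin on its underside at mid length, 10 mm under its axis; x along it to its chamfered end.
- slot1_nose: V rest of slot 1 at the brass-post end, 36 mm to rack +y of the slot's middle, fixed to the rack (the frame given is the rack's own). A dowel lies on it only when its chamfered end is between the posts.
- slot1_heel: The other V rest of slot 1, 36 mm to rack -y of its middle (the frame given is the rack's own).
- slot2_nose: V rest of slot 2 at the brass-post end, 36 mm to rack +y of the slot's middle, fixed to the rack (the frame given is the rack's own). A dowel lies on it only when its chamfered end is between the posts.
- slot2_heel: The other V rest of slot 2, 36 mm to rack -y of its middle (the frame given is the rack's own).
- slot3_nose: V rest of slot 3 at the brass-post end, 36 mm to rack +y of the slot's middle, fixed to the rack (the frame given is the rack's own). A dowel lies on it only when its chamfered end is between the posts.
- slot3_heel: The other V rest of slot 3, 36 mm to rack -y of its middle (the frame given is the rack's own).
Mind the look-alikes: they are no part of the job. Of the things like the gauge, leave any that is pink or purple; of the rest the larger one is meant.

How it is judged:
On the way, in this order (a step that is already met when the one before it is completed fails the run):
1. an end of the first dowel is felt in the gauge, the dowel alone pressing on it with about 1 N or more (contact force between gauge and anything else above 0.8 N and contact force between gauge and the arm below 0.1 N and contact force between gauge and the fingers below 0.1 N).
2. one of the two free slots holds a dowel resting on both its V rests ((contact force between each of slot1_nose, slot1_heel and anything else above 0.05 N or contact force between each of slot2_nose, slot2_heel and anything else above 0.05 N)), for 0.2 s.
3. an end of the second dowel is felt in the gauge in the same way (all of step 1).
At the end, for the whole second after the job is handed in: In all three slots a dowel lies fully down, resting on both V rests, at the brass-post end and at the other end (more than 0.05 N on each; only a dowel with its chamfered end between the brass posts can), and the dowel racked from the start is within 12 mm of where it was (contact force between each of slot1_nose, slot1_heel, slot2_nose, slot2_heel, slot3_nose, slot3_heel and anything else above 0.05 N and distance of racked_dowel from where it was at the start of the episode below 0.012 m); the robot touches nothing.
It fails at once if the dowel already racked is knocked out of place (more than 25 mm) (distance of racked_dowel from where it was at the start of the episode above 0.025 m).
It also fails if it takes over 61 s, if anything falls off the work surface, if the arm or the gripper's body presses on something with over 40 N, if the wrist force passes 120 N, or if a joint passes its speed limit or range.

ROBOT

A 6-joint arm with a two-finger parallel gripper is mounted at the origin on the work surface. World frame = base frame: x ahead of the robot, y to its left, z up, the work surface at z = 0. Lengths are in m, angles in rad, forces in N, time in s.
With the tool pointing down it reaches from about 0.325 to 0.9 m from the base axis. Payload 6.1 kg.
Tool frame: the origin (TCP) lies midway between the tips of the shut fingers; the grasp point (between the pads) lies 19 mm behind it; x points along the fingers, y is the direction in which the jaws open and shut, and the axes are right-handed (so a half turn about x gives the same grasp; the last joint's range is limited). The gripper opens to 85 mm and grips with 20 to 120 N. Pads are 22 mm wide; open, the fingers measure 114 mm over their backs; the gripper's body (76 mm by 85 mm) begins 54 mm behind the grasp point. The pads swing forward as they close: fully open they stand 13 mm farther back than shut.
Start: joints at [1.073, 0.22, 1.526, -0, 1.395, -0.126], TCP at [0.227, 0.582, 0.203] pointing down, gripper open.
Joint ranges: [-2.98, 2.98], [-0.91, 2.08], [0.09, 2.57], [-1.24, 4.39], [0.2, 2.65], [-2.68, 2.68]. Speed limits (rad/s): [2.57, 2.57, 3.01, 3.14, 3.14, 3.14].

INTERFACE

Orientations are given as a unit quaternion [w, x, y, z].
In Python, from cell import manip gives the robot as it stands. Calls block until the motion is done:
- manip.move_to(position, orientation): joint-space move of the TCP to a pose.
- manip.move_linear(position, v=0.15, attitude=None, force_limit=None): straight line of the TCP; attitude=None keeps the orientation; v is the mean speed in m/s. With force_limit (N) it stops when the force on the tool has changed by that much, and returns True; else False.
- manip.move_j(angles): joint-space move.
- manip.gripper_to(opening, strength=None): finger opening in m; strength is the grip in N (None keeps the last); returns when the fingers have stopped.
- manip.sleep(seconds).
- manip.inverse_kinematics(position, orientation): joint angles nearest the present ones, or None.
- manip.read_camera(name): name is "scene" or "top" or "wrist"; returns a dict with "color" (420x560x3 uint8, blue, green, red), "z_map" (420x560 float32, m along the optical axis (not along the pixel's ray), 0 where there is no reading), "fx", "fy", "cx", "cy" (pixels), "world_from_camera" (4x4, takes a point from camera to world coordinates). Camera axes: x right, y down, z forward; pixel columns grow to the right and rows downward; lengths in m; the calibration is good to about 2 mm. A picture is of the moment at which its call begins.
A pose or a line that the arm cannot do raises manip.IKError and nothing moves.
- manip.job_done(): hands the job in, once; it reports no verdict.
Readings, each from a call of its own:
- manip.read_time(): time.
- manip.read_q(): joint angles.
- manip.read_dq(): joint speeds.
- manip.read_tau(): joint torques, N m.
- manip.read_eef_pos(): TCP position.
- manip.read_eef_rot(): TCP orientation.
- manip.read_wrist_force(): force on the tool from outside, world axes, zero at the start.
- manip.read_moment(): the same for the moment, N m.
- manip.read_grip_width(): finger opening in m.
Only numpy, scipy, OpenCV 4.12 (cv2) and the standard library are available. Lean on these libraries where they do the work, as an engineer would, in place of code of your own. Each camera call takes 0.05 s, during which the arm holds its last target.

## Working session

There is one attempt and no reset: what is moved stays moved. The work goes in short steps, each a Python script; the robot and the scene stay as the last script left them, time stands still between calls to the robot, and variables do not carry over. Pictures are saved under pics/ and viewed, and the job is handed in when it is done.

```bash
ls; mkdir -p pics; python3 - <<'E'
from cell import manip
import cv2,numpy as np
for n in ["scene","top","wrist"]:
    d=manip.read_camera(n); cv2.imwrite(f"pics/{n}0.png",d["color"]); np.savez(f"{n}0.npz",**d)
    print(n,d["fx"],d["cx"],d["cy"],np.round(d["world_from_camera"],3).tolist())
print(manip.read_time(),manip.read_eef_rot(),manip.read_eef_pos())
E
```

```text
pics
scene 472.8729535274319 277.97270607238 206.87875057729326 [[-0.173, 0.62, -0.765, 1.333], [0.985, 0.102, -0.14, 0.096], [-0.009, -0.778, -0.628, 0.614], [0.0, 0.0, 0.0, 1.0]]
top 472.3140740322097 287.67167466054957 212.85294002552885 [[0.02, -0.993, 0.113, 0.507], [-1.0, -0.022, -0.014, -0.004], [0.017, -0.113, -0.993, 1.153], [0.0, 0.0, 0.0, 1.0]]
wrist 309.9772269671438 274.49082110741904 205.34349566960987 [[0.362, 0.892, 0.269, 0.159], [0.932, -0.347, -0.106, 0.609], [-0.001, 0.289, -0.957, 0.373], [0.0, 0.0, 0.0, 1.0]]
0.15 [ 0.6947694   0.1302011   0.69507541 -0.13119957] [0.22683848 0.58185341 0.20214854]
```

View pics/scene0.png

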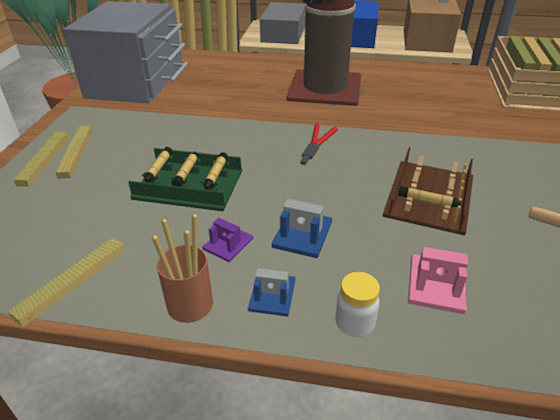

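View pics/top0.png

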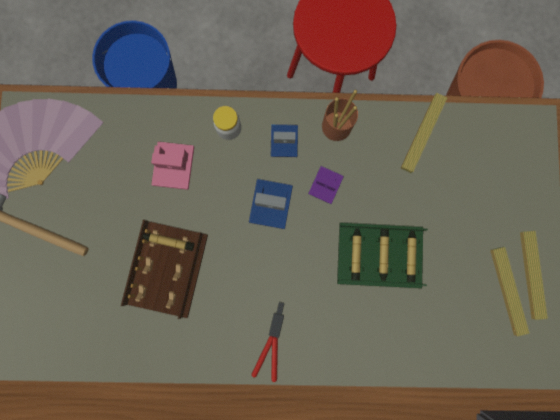

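View pics/wrist0.png

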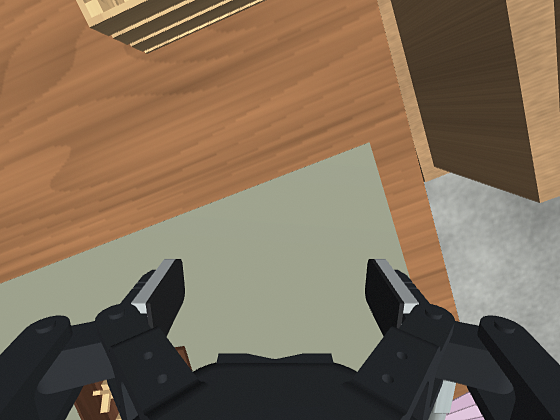

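```bash
python3 - <<'E'
import cv2,numpy as np
t=cv2.imread("pics/top0.png"); s=cv2.imread("pics/scene0.png")
def crop(im,x0,y0,w,h,k): return cv2.resize(im[y0:y0+h,x0:x0+w],None,fx=k,fy=k,interpolation=cv2.INTER_CUBIC)
a=crop(t,330,215,100,80,4);b=crop(t,115,215,100,110,4);c=crop(t,240,170,70,65,4)
out=np.zeros((600,800,3),np.uint8)
out[:320,:400]=a;out[:440,400:800]=b;out[330:590,:280]=c
cv2.imwrite("pics/crops.png",out)
a=crop(s,125,140,125,75,3);b=crop(s,380,145,100,90,4);c=crop(s,265,190,75,70,4)
out=np.zeros((600,800,3),np.uint8)
out[:225,:375]=a;out[:360,400:800]=b;out[300:580,:300]=c
cv2.imwrite("pics/crops2.png",out)
E
```

```text
(no output)
```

View pics/crops.png

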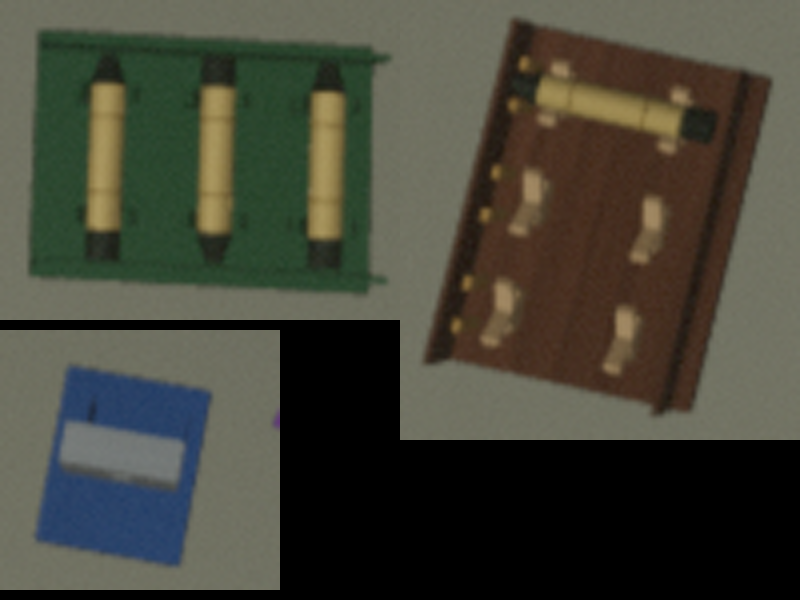

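View pics/crops2.png

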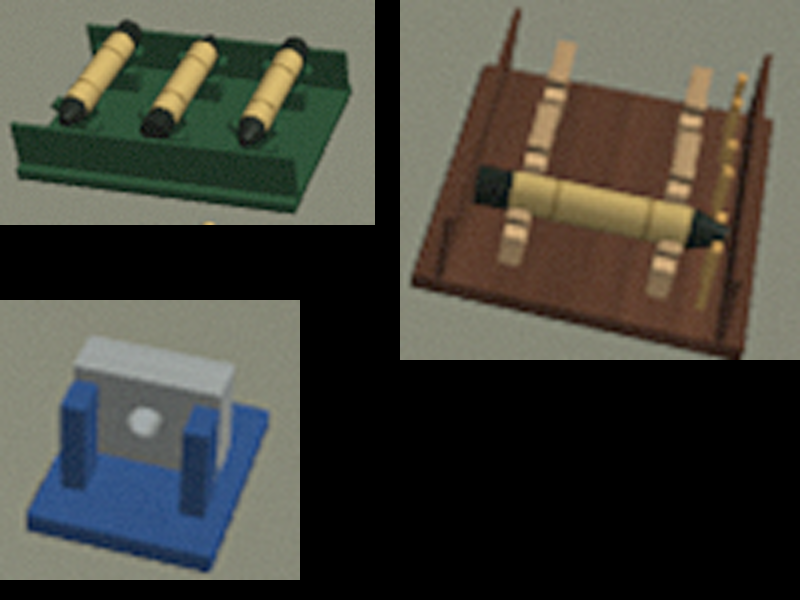

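```bash
cat > h.py <<'E'
import numpy as np,cv2
def load(n):
    d=dict(np.load(n)); return d
def cast(d,px,z):
    px=np.atleast_2d(px).astype(float)
    T=d["world_from_camera"]
    r=np.c_[(px[:,0]-d["cx"])/d["fx"],(px[:,1]-d["cy"])/d["fy"],np.ones(len(px))]@T[:3,:3].T
    o=T[:3,3]; return o+r*((z-o[2])/r[:,2])[:,None]
def cloud(d):
    h,w=d["z_map"].shape;v,u=np.mgrid[:h,:w];z=d["z_map"]
    P=np.stack([(u-d["cx"])/d["fx"]*z,(v-d["cy"])/d["fy"]*z,z],-1)
    T=d["world_from_camera"]; return P@T[:3,:3].T+T[:3,3]
def axis(pts):
    m=pts.mean(0);u=np.linalg.svd(pts-m)[2][0];return m,u
E
python3 - <<'E'
from h import *
for n,areas in (("top0.npz",dict(tray=(335,220,95,75),rack=(120,215,90,110))),("scene0.npz",dict(tray=(125,140,125,75),rack=(380,145,100,90)))):
    d=load(n);hsv=cv2.cvtColor(d["color"],cv2.COLOR_BGR2HSV);P=cloud(d)
    m=((hsv[...,0]>15)&(hsv[...,0]<32)&(hsv[...,1]>80)&(hsv[...,2]>100)).astype(np.uint8)
    for k,(x,y,w,h) in areas.items():
        mm=np.zeros_like(m);mm[y:y+h,x:x+w]=m[y:y+h,x:x+w]
        c,_=cv2.findContours(mm,cv2.RETR_EXTERNAL,cv2.CHAIN_APPROX_NONE)
        for q in c:
            if cv2.contourArea(q)<120: continue
            (cx,cy),(a,b),an=cv2.minAreaRect(q)
            W=cast(d,[[cx,cy]],.045)[0]
            pm=np.zeros_like(m);cv2.drawContours(pm,[q],-1,1,-1);pm=cv2.erode(pm,np.ones((3,3)))
            pc=P[pm>0]
            mm_,u=axis(pc[:,:2])
            print(n,k,"px",round(cx),round(cy),"size",round(min(a,b)),round(max(a,b)),"W",W.round(4),"depthz med",np.median(pc[:,2]).round(4),"depth c",mm_.round(4),"dir deg",np.degrees(np.arctan2(u[1],u[0])).round(1))
# whole dowels from depth, top
d=load("top0.npz");P=cloud(d)
for k,(x,y,w,h) in dict(tray=(335,220,95,75),rack=(120,215,90,110),gauge=(245,175,55,60)).items():
    Q=P[y:y+h,x:x+w].reshape(-1,3); print(k,np.percentile(Q[:,2],[1,10,50,90,99]).round(4))
hsv=cv2.cvtColor(d["color"],cv2.COLOR_BGR2HSV)
g=((hsv[...,1]<45)&(hsv[...,2]>140)).astype(np.uint8);mm=np.zeros_like(g);mm[175:235,245:300]=g[175:235,245:300]
print(mm.sum())
E
```

```text
top0.npz tray px 411 256 size 8 36 W [ 0.5378 -0.312   0.045 ] depthz med 0.0527 depth c [ 0.5379 -0.3067] dir deg -74.3
top0.npz tray px 384 254 size 7 35 W [ 0.54   -0.2471  0.045 ] depthz med 0.053 depth c [ 0.5402 -0.2452] dir deg 178.5
top0.npz tray px 356 254 size 8 36 W [ 0.5399 -0.1818  0.045 ] depthz med 0.053 depth c [ 0.5401 -0.1797] dir deg 172.1
top0.npz rack px 167 241 size 16 38 W [0.5604 0.2591 0.045 ] depthz med 0.0524 depth c [0.56   0.2604] dir deg 77.2
scene0.npz tray px 216 168 size 10 27 W [ 0.5318 -0.1839  0.045 ] depthz med 0.0525 depth c [ 0.5454 -0.1787] dir deg 17.2
scene0.npz tray px 187 166 size 10 27 W [ 0.5328 -0.2488  0.045 ] depthz med 0.0524 depth c [ 0.5407 -0.2452] dir deg -2.5
scene0.npz tray px 159 162 size 9 28 W [ 0.5294 -0.3141  0.045 ] depthz med 0.0524 depth c [ 0.5429 -0.3071] dir deg 24.8
scene0.npz rack px 431 192 size 46 46 W [0.5458 0.2596 0.045 ] depthz med 0.0488 depth c [0.559  0.2574] dir deg -11.1
tray [-0.0042 -0.001   0.0091  0.0515  0.0569]
rack [-0.0044 -0.0017  0.0076  0.0434  0.055 ]
gauge [-0.005  -0.0021  0.0063  0.0646  0.0719]
0
```

```bash
cat >> h.py <<'E'
from scipy.spatial.transform import Rotation as R
def quat(yaw):
    """tool down, jaw axis (tool y) at heading yaw in world"""
    y=np.array([np.cos(yaw),np.sin(yaw),0]);x=np.array([0,0,-1.]);z=np.cross(x,y)
    q=R.from_matrix(np.c_[x,y,z]).as_quat();return [q[3],q[0],q[1],q[2]]
def snap(manip,n,tag):
    d=manip.read_camera(n);cv2.imwrite(f"pics/{tag}.png",d["color"]);np.savez(f"{tag}.npz",**d);return d
E
python3 - <<'E'
from h import *
from cell import manip
q=manip.read_eef_rot();print(R.from_quat([q[1],q[2],q[3],q[0]]).as_matrix().round(2).tolist())
for p in [(.54,-.247,.25),(.55,.26,.2),(.6,.03,.2)]:
  for yaw in (90,-90,75+90,75-90):
    j=manip.inverse_kinematics(p,quat(np.radians(yaw)));print(p,yaw,None if j is None else np.round(j,2))
d=load("top0.npz");hsv=cv2.cvtColor(d["color"],cv2.COLOR_BGR2HSV)
print(hsv[200,265:275].tolist(),hsv[250,260].tolist())
E
```

```text
[[-0.0, 0.36, 0.93], [-0.0, 0.93, -0.36], [-1.0, -0.0, -0.0]]
(0.54, -0.247, 0.25) 90 [-0.56  0.12  1.55 -0.    1.47 -2.13]
(0.54, -0.247, 0.25) -90 [-0.56  0.12  1.55 -0.    1.47  1.01]
(0.54, -0.247, 0.25) 165 None
(0.54, -0.247, 0.25) -15 [-0.56  0.12  1.55 -0.    1.47 -0.3 ]
(0.55, 0.26, 0.2) 90 [ 0.31  0.18  1.58 -0.    1.38 -1.26]
(0.55, 0.26, 0.2) -90 [ 0.31  0.18  1.58 -0.    1.38  1.88]
(0.55, 0.26, 0.2) 165 [ 0.31  0.18  1.58 -0.    1.38 -2.57]
(0.55, 0.26, 0.2) -15 [ 0.31  0.18  1.58 -0.    1.38  0.57]
(0.6, 0.03, 0.2) 90 [-0.08  0.17  1.6  -0.    1.38 -1.65]
(0.6, 0.03, 0.2) -90 [-0.08  0.17  1.6  -0.    1.38  1.49]
(0.6, 0.03, 0.2) 165 None
(0.6, 0.03, 0.2) -15 [-0.08  0.17  1.6  -0.    1.38  0.18]
[[83, 8, 121], [75, 8, 123], [83, 8, 121], [84, 11, 121], [83, 9, 120], [84, 11, 120], [78, 10, 122], [75, 9, 120], [83, 9, 120], [80, 13, 121]] [30, 31, 114]
```

```bash
python3 - <<'E'
from h import *
from cell import manip
manip.move_to([.45,.25,.22],quat(np.pi/2));snap(manip,"wrist","w_rack")
manip.move_to([.47,.04,.20],quat(np.pi/2));snap(manip,"wrist","w_gauge")
manip.move_to([.60,-.247,.22],quat(-np.pi/2));snap(manip,"wrist","w_tray")
print(manip.read_time())
E
```

```text
4.95
```

View pics/w_rack.png

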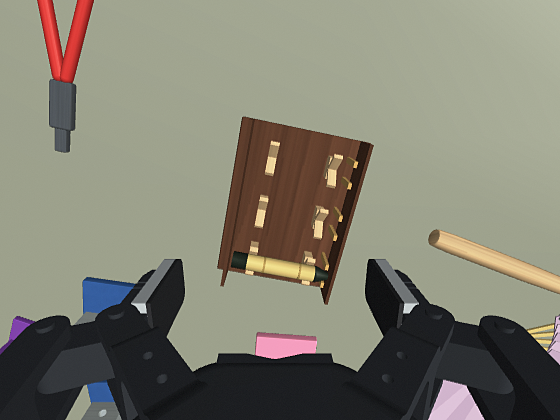

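View pics/w_gauge.png

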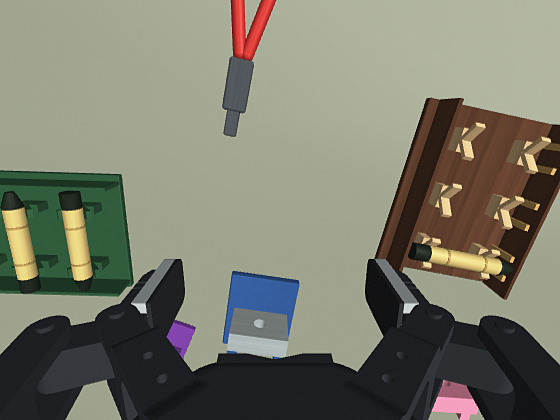

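View pics/w_tray.png

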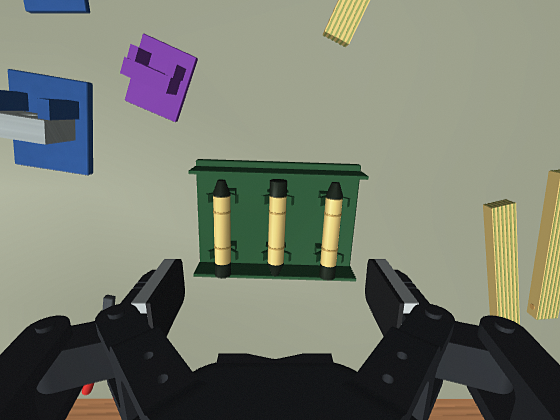

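```bash
python3 - <<'E'
from h import *
def crop(n,x0,y0,w,h,k): return cv2.resize(cv2.imread(f"pics/{n}.png")[y0:y0+h,x0:x0+w],None,fx=k,fy=k,interpolation=cv2.INTER_CUBIC)
cv2.imwrite("pics/z_g.png",crop("w_gauge",215,262,95,95,6))
cv2.imwrite("pics/z_r.png",crop("w_rack",210,110,170,200,3))
for n,hd,z in (("w_tray",None,0),("w_rack",None,0)):
    d=load(n+".npz");hsv=cv2.cvtColor(d["color"],cv2.COLOR_BGR2HSV)
    m=((hsv[...,0]>15)&(hsv[...,0]<32)&(hsv[...,1]>80)&(hsv[...,2]>60)).astype(np.uint8)
    x,y,w,h=(190,160,170,125) if n=="w_tray" else (210,110,170,195)
    mm=np.zeros_like(m);mm[y:y+h,x:x+w]=m[y:y+h,x:x+w]
    c,_=cv2.findContours(mm,cv2.RETR_EXTERNAL,cv2.CHAIN_APPROX_NONE)
    for q in c:
        if cv2.contourArea(q)<20: continue
        W=cast(d,q[:,0],.045)[:,:2];(cx,cy),s,a=cv2.minAreaRect(W.astype(np.float32)*1000)
        mn,u=axis(W)
        px=q[:,0].mean(0).round(1)
        print(n,px,"c",np.round([cx,cy],1),"size",np.round(s,1),"mean",(mn*1000).round(1),"dir",np.degrees(np.arctan2(u[1],u[0])).round(1))
d=load("w_tray.npz");h=cv2.cvtColor(d["color"],cv2.COLOR_BGR2HSV)
dark=(h[...,2]<45).astype(np.uint8)
mm=np.zeros_like(dark);mm[172:285,205:350]=dark[172:285,205:350]
c,_=cv2.findContours(mm,cv2.RETR_EXTERNAL,cv2.CHAIN_APPROX_NONE)
for q in c:
    if cv2.contourArea(q)>30:
        W=cast(d,q[:,0],.045);print("dark",cv2.boundingRect(q),"x range",W[:,0].min().round(4),W[:,0].max().round(4),"y",W[:,1].mean().round(4))
E
```

```text
w_tray [330.6 231.2] c [ 535.3 -313.3] size [20.3 89.4] mean [ 537.3 -313.3] dir 178.8
w_tray [276.3 229.3] c [ 537.1 -248.4] size [19.8 88.1] mean [ 539.6 -248.4] dir 178.4
w_tray [221.7 229.2] c [ 537.8 -183.4] size [19.9 87.4] mean [ 539.6 -183.3] dir 178.2
w_rack [321.2 283.4] c [584.2 310. ] size [10.1  5. ] mean [583.9 310.2] dir -0.3
w_rack [324.6 261. ] c [552.8 313.1] size [25.6  6.5] mean [552.7 313. ] dir 17.2
w_rack [279.4 264.3] c [556.5 259.9] size [86.7 45.6] mean [557.5 257.4] dir 76.8
w_rack [332.3 232.3] c [514.9 320.6] size [20.9  6.9] mean [514.8 320.5] dir 22.5
w_rack [337.5 214. ] c [491.6 325.5] size [19.6  7.4] mean [491.7 325.3] dir 28.8
w_rack [318.1 222.1] c [502.2 302.7] size [16.3 40.5] mean [501.9 302.8] dir -2.2
w_rack [260.9 211.2] c [488.6 235.4] size [ 9.9 40.1] mean [488.5 235.2] dir -10.9
w_rack [346.1 182.8] c [454.2 333. ] size [16.9  7.1] mean [454.2 332.9] dir 40.7
w_rack [351.7 162. ] c [430.8 337.4] size [15.1  7.8] mean [430.5 337.5] dir 55.7
w_rack [331.7 170.1] c [440.1 315.3] size [16.8 37.6] mean [439.8 315.6] dir -6.8
w_rack [271.5 158.2] c [426.5 247.9] size [ 9.9 37.6] mean [426.4 247.7] dir -11.1
dark (205, 262, 145, 18) x range 0.4738 0.497 y -0.249
dark (319, 182, 24, 17) x range 0.5791 0.598 y -0.3106
dark (208, 180, 28, 17) x range 0.5812 0.6 y -0.186
dark (264, 179, 30, 18) x range 0.5814 0.6013 y -0.2494
dark (263, 172, 87, 3) x range 0.6072 0.6095 y -0.2822
```

View pics/z_g.png

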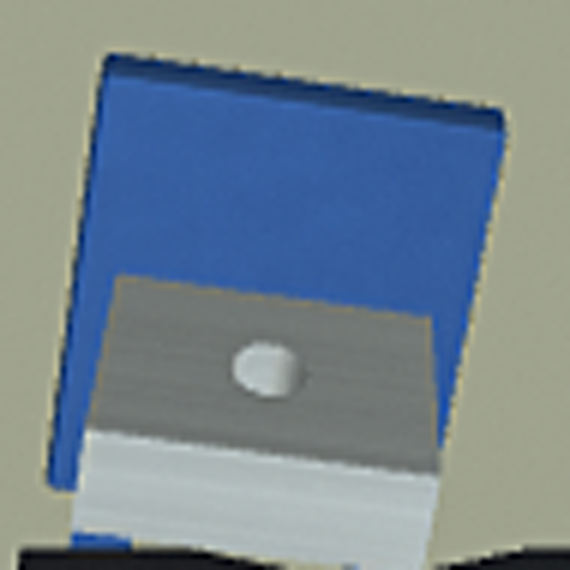

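View pics/z_r.png

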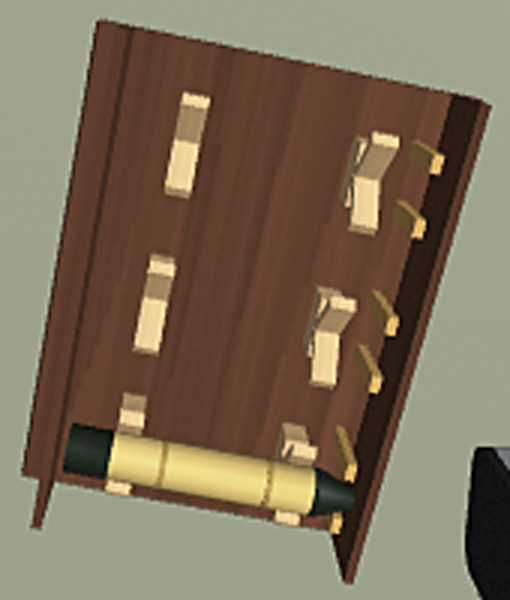

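```bash
python3 - <<'E'
from h import *
d=load("w_gauge.npz")
c=lambda p,z:cast(d,(np.array(p)+.5)/6+np.array([215,262])-.5,z)[:,:2]*1000
bore=c([[267,370]],.045);ft=c([[88,432],[440,474]],.070);fb=c([[118,275],[432,318]],.012);foot=c([[108,78],[503,130]],.012)
print("bore",bore.round(1))
for n,e in (("top",ft),("bot",fb),("foot",foot)):
    v=e[1]-e[0];print(n,e.round(1).tolist(),"mid",e.mean(0).round(1),"len",np.linalg.norm(v).round(1),"edge hdg",np.degrees(np.arctan2(v[1],v[0])).round(1))
d=load("w_rack.npz")
r=lambda p,z:cast(d,(np.array(p)+.5)/3+np.array([210,110])-.5,z)[:,:2]*1000
po=r([[436,163],[417,230],[391,327],[374,385],[350,473],[336,523]],.047)
for i in range(3): print("post mid",i+1,po[2*i:2*i+2].mean(0).round(1),np.linalg.norm(po[2*i]-po[2*i+1]).round(1))
for s,he,no in ((1,[[197,100],[178,192]],[[385,138],[362,230]]),(2,[[163,262],[146,350]],[[342,302],[324,382]])):
    H=r(he,.0465);N=r(no,.0465);h,n_=H.mean(0),N.mean(0);v=n_-h
    print("slot",s,"mid",((h+n_)/2).round(1),"len",np.linalg.norm(v).round(1),"hdg",np.degrees(np.arctan2(v[1],v[0])).round(1))
# racked dowel
for n,box in (("w_rack",(230,240,110,50)),("top0",(120,215,90,50))):
    d=load(n+".npz");hsv=cv2.cvtColor(d["color"],cv2.COLOR_BGR2HSV)
    m=((hsv[...,0]>15)&(hsv[...,0]<32)&(hsv[...,1]>100)&(hsv[...,2]>60)).astype(np.uint8)
    x,y,w,h=box;mm=np.zeros_like(m);mm[y:y+h,x:x+w]=m[y:y+h,x:x+w]
    k=9 if n=="w_rack" else 5
    mm=cv2.morphologyEx(mm,cv2.MORPH_OPEN,np.ones((k,k),np.uint8))
    q=max(cv2.findContours(mm,cv2.RETR_EXTERNAL,cv2.CHAIN_APPROX_NONE)[0],key=cv2.contourArea)
    W=cast(d,q[:,0],.045)[:,:2]*1000;(cx,cy),s,a=cv2.minAreaRect(W.astype(np.float32));_,u=axis(W)
    print(n,"racked c",round(cx,1),round(cy,1),np.round(s,1),np.degrees(np.arctan2(u[1],u[0])).round(1))
E
```

```text
bore [[648.6  22.6]]
top [[643.4, -10.8], [653.2, 57.4]] mid [648.3  23.3] len 68.9 edge hdg 81.9
bot [[648.9, -12.3], [660.2, 58.1]] mid [654.6  22.9] len 71.4 edge hdg 80.9
foot [[599.5, -12.7], [612.2, 73.0]] mid [605.8  30.2] len 86.7 edge hdg 81.6
post mid 1 [445.1 338.2] 26.1
post mid 2 [509.  325.5] 25.1
post mid 3 [572.  312.9] 23.7
slot 1 mid [433.5 283.3] len 71.0 hdg 78.5
slot 2 mid [496.1 270.7] len 71.7 hdg 78.1
w_rack racked c 564.2 270.9 [62. 24.] 77.4
top0 racked c 560.1 260.2 [87.5 25.2] -102.2
```

```bash
cat >> h.py <<'E'
BORE=np.array([.6484,.0230]);GH=np.radians(-8.4)
SLOT={1:np.array([.4335,.2833]),2:np.array([.4965,.2708])};RH=np.radians(78.5);TH=np.radians(-1.4)
def dq(h): return quat(h-np.pi/2)   # tool attitude for dowel heading h
def along(h): return np.array([np.cos(h),np.sin(h)])
def grasp(m,c):
    m.gripper_to(.045)
    m.move_to([*c,.12],dq(TH)); 
    m.move_linear([*c,.026],v=.12)
    m.gripper_to(.0,strength=45)
    print("width",m.read_grip_width(),"t",m.read_time())
    m.move_linear([*c,.125],v=.15)
    m.sleep(.1);print("wf",m.read_wrist_force())
E
python3 - <<'E'
from h import *
from cell import manip
d=load("top0.npz");print(cast(d,[[255,203],[285,209.3]],.07).round(4).tolist())
grasp(manip,[.539,-.1825]);snap(manip,"scene","s1");snap(manip,"wrist","w1")
E
```

```text
[[0.6517, 0.0559, 0.07], [0.6386, -0.0137, 0.07]]
width 0.0001231539155413984 t 7.45
wf [-0.41908401 -0.38710814 -1.17818612]
```

View pics/s1.png

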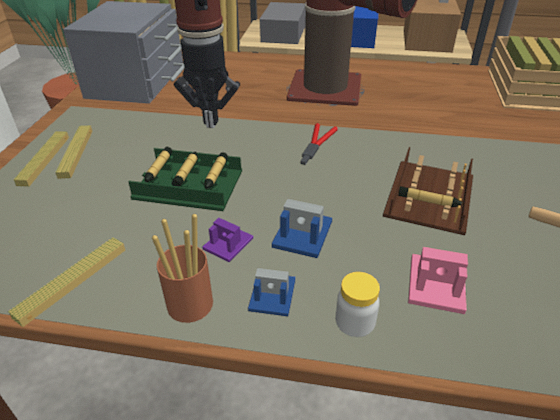

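View pics/w1.png

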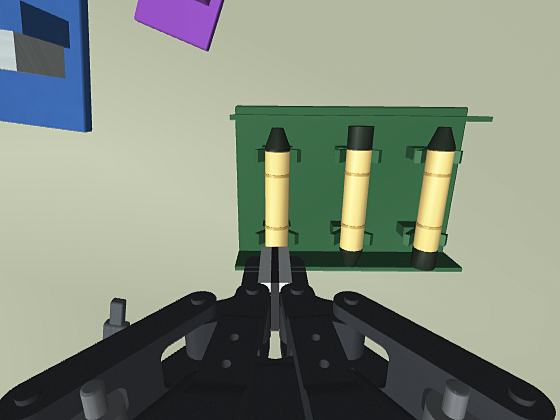

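```bash
python3 - <<'E'
from h import *
from cell import manip
print(manip.read_eef_pos(),manip.read_eef_rot(),dq(TH),manip.read_q())
p=np.array([.539,-.1825,.125,1])
for n in("s1","w1","top0"):
    d=load(n+".npz")
    for q in (p,np.array([*manip.read_eef_pos(),1])):
        c=np.linalg.inv(d["world_from_camera"])@q;print(n,c[:2]/c[2]*d["fx"]+[d["cx"],d["cy"]])
E
```

```text
[ 0.53809829 -0.18205788  0.12350614] [ 0.00908103 -0.70621982  0.00824507  0.70788637] [np.float64(-0.008638724136364979), np.float64(0.7070540095673709), np.float64(-0.008638724136364979), np.float64(-0.7070540095673709)] [-4.65076941e-01  1.57615211e-01  1.75286418e+00  3.38391750e-05
  1.23374982e+00  1.13021159e+00]
s1 [212.29163018 137.44895448]
s1 [212.69847561 137.88323606]
w1 [275.76038769 240.96125233]
w1 [275.04609637 241.37243203]
top0 [361.91599947 253.40134541]
top0 [361.59391525 253.83133081]
```

```bash
python3 - <<'E'
import cv2
from h import *
a=cv2.imread("pics/s1.png")[60:210,120:270];cv2.imwrite("pics/s1c.png",cv2.resize(a,None,fx=4,fy=4,interpolation=cv2.INTER_CUBIC))
d=load("s1.npz");P=cloud(d);Q=P[90:128,180:240].reshape(-1,3)
print(P[116:130:2,210].round(3).tolist())
E
```

```text
[[0.549, -0.179, 0.179], [0.549, -0.179, 0.174], [0.548, -0.18, 0.169], [0.549, -0.18, 0.166], [0.547, -0.181, 0.16], [0.545, -0.183, 0.154], [0.29, -0.273, -0.0]]
```

View pics/s1c.png

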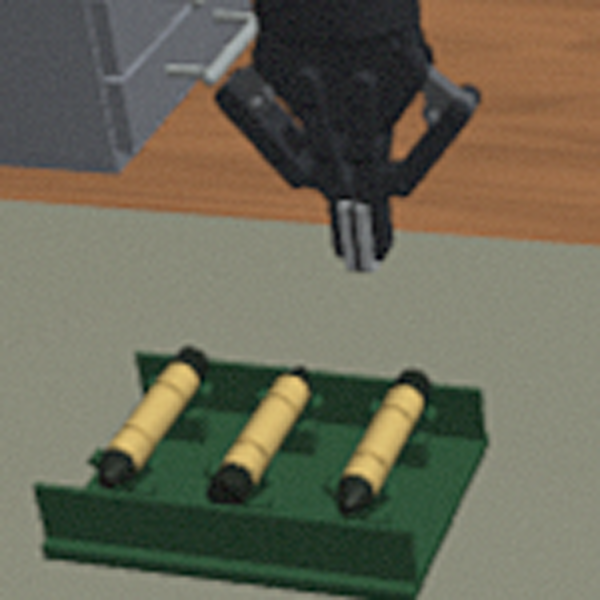

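```bash
python3 - <<'E'
from h import *
d=load("w1.npz");P=cloud(d)
for v in range(238,300,6): print(v,[P[v,u].round(3).tolist() for u in (268,275,284)],d["z_map"][v,275].round(3))
d=load("w1.npz");print(d["world_from_camera"].round(3))
for u,v in ((276,180),(350,200),(100,300)): print(P[v,u].round(4))
a=cv2.imread("pics/w1.png")[110:310,180:380];cv2.imwrite("pics/w1c.png",cv2.resize(a,None,fx=3,fy=3))
# top cam now
from cell import manip
d=snap(manip,"top","t1");P=cloud(d)
print(manip.read_grip_width())
E
```

```text
238 [[0.51, -0.175, 0.052], [0.511, -0.181, 0.055], [0.51, -0.189, 0.052]] 0.258
244 [[0.505, -0.175, 0.052], [0.506, -0.181, 0.054], [0.504, -0.189, 0.051]] 0.26
250 [[0.549, -0.179, 0.159], [0.549, -0.182, 0.159], [0.549, -0.187, 0.159]] 0.148
256 [[0.549, -0.179, 0.166], [0.549, -0.182, 0.166], [0.549, -0.186, 0.166]] 0.141
262 [[0.549, -0.179, 0.171], [0.549, -0.182, 0.172], [0.549, -0.186, 0.171]] 0.135
268 [[0.549, -0.179, 0.176], [0.549, -0.182, 0.177], [0.549, -0.186, 0.178]] 0.13
274 [[0.55, -0.18, 0.183], [0.549, -0.182, 0.182], [0.55, -0.186, 0.183]] 0.126
280 [[0.55, -0.18, 0.187], [0.549, -0.182, 0.187], [0.55, -0.186, 0.188]] 0.12
286 [[0.548, -0.18, 0.189], [0.548, -0.182, 0.189], [0.55, -0.186, 0.192]] 0.119
292 [[0.55, -0.18, 0.197], [0.546, -0.182, 0.19], [0.55, -0.186, 0.196]] 0.119
298 [[0.55, -0.18, 0.2], [0.543, -0.182, 0.189], [0.55, -0.185, 0.201]] 0.121
[[-0.024 -0.957 -0.29   0.612]
 [-1.     0.022  0.008 -0.184]
 [-0.002  0.29  -0.957  0.294]
 [ 0.     0.     0.     1.   ]]
[ 0.5606 -0.1833  0.0552]
[ 0.5424 -0.2425  0.0536]
[4.197e-01 1.180e-02 3.000e-04]
0.00014659123207245035
```

View pics/w1c.png

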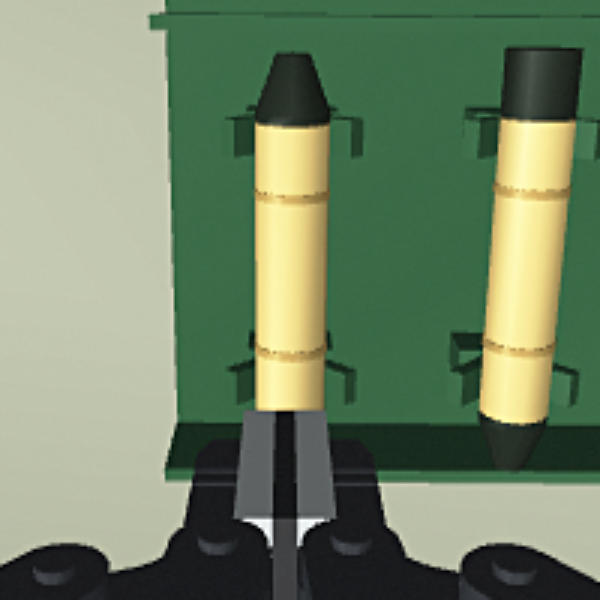

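View pics/t1.png

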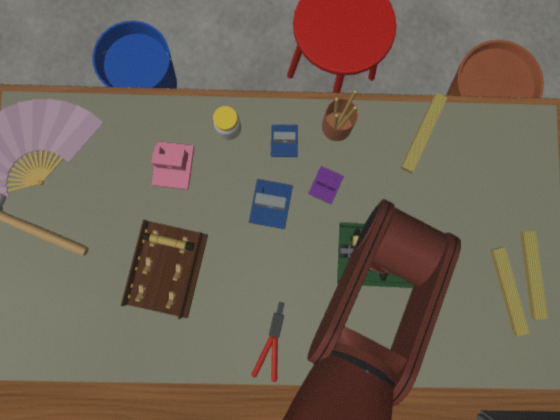

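The fingertips show at z≈0.155 in both the wrist and scene depth, while the TCP reads 0.1235. The real tips therefore sit about 31 mm above the reported TCP, and the fingers shut just over the dowel's top. I'll correct for that and regrasp with a force guard.

```bash
cat >> h.py <<'E'
ZO=-.031          # reported TCP lies 31 mm below the real tips (seen in w1 and s1)
ZG=.045-.019+ZO+.0015   # reported z for grasping at dowel axis height (arm sags 1.5 mm)
def grasp(m,c):
    m.gripper_to(.045)
    m.move_to([*c,.09],dq(TH))
    print("hit",m.move_linear([*c,ZG],v=.1,force_limit=8),m.read_eef_pos())
    m.gripper_to(.0,strength=45)
    print("width",m.read_grip_width(),"t",m.read_time())
    m.move_linear([*c,.09],v=.15)
    m.sleep(.1);print("wf",m.read_wrist_force(),m.read_eef_pos())
E
python3 - <<'E'
from h import *
from cell import manip
grasp(manip,[.539,-.1825]);snap(manip,"scene","s2");d=snap(manip,"wrist","w2");print(manip.read_time())
P=cloud(d);
for v in (120,160,200,230,240,245,250,260): print(v,P[v,275].round(3))
cv2.imwrite("pics/s2c.png",np.hstack([cv2.resize(cv2.imread("pics/s2.png")[60:210,120:270],(400,400)),cv2.resize(cv2.imread("pics/w2.png")[60:310,150:400],(400,400))]))
E
```

```text
hit False [ 0.53973154 -0.18285296 -0.00269071]
width 0.018712423309550915 t 10.7083
wf [-0.12712132 -0.78838707 -1.10979526] [ 0.53781239 -0.18181413  0.08826286]
11.6833
120 [ 0.606 -0.184  0.042]
160 [ 0.594 -0.183  0.141]
200 [ 0.579 -0.183  0.144]
230 [ 0.568 -0.183  0.146]
240 [ 0.563 -0.183  0.145]
245 [ 0.561 -0.182  0.146]
250 [ 0.559 -0.182  0.145]
260 [ 0.555 -0.182  0.145]
```

View pics/s2c.png

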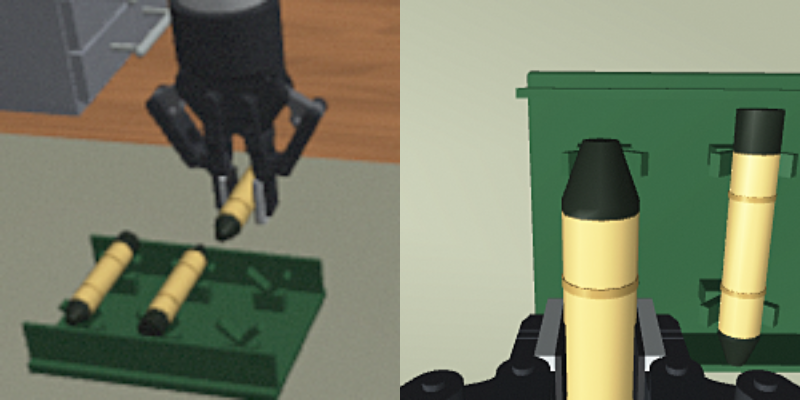

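```bash
cat >> h.py <<'E'
def tip(d):
    """tip of the held chamfered dowel in wrist picture d: dark blob top row -> world"""
    hsv=cv2.cvtColor(d["color"],cv2.COLOR_BGR2HSV)
    P=cloud(d);m=(hsv[...,2]<75)&(P[...,2]>.11)&(P[...,2]<.16);mm=np.zeros_like(m,np.uint8);mm[100:215,220:340]=m[100:215,220:340]
    q=max(cv2.findContours(mm,cv2.RETR_EXTERNAL,cv2.CHAIN_APPROX_NONE)[0],key=cv2.contourArea)[:,0]
    r=q[:,1].min();u=q[q[:,1]<=r+1,0].mean();return (u,r),cast(d,[[u,r-.5]],.1395)[0]
def feel(m,off):
    """off: dowel centre ahead of TCP along the dowel"""
    a=along(GH);c=BORE-a*(.060+.020+off)
    m.move_to([*c,.09],dq(GH))
    m.move_linear([*c,ZG],v=.15)
    m.sleep(.1);f0=m.read_wrist_force();p0=m.read_eef_pos()
    e=c+a*.040
    hit=m.move_linear([*e,ZG],v=.03,force_limit=4)
    m.sleep(.25)
    p=m.read_eef_pos();f=m.read_wrist_force()
    print("hit",hit,"df",(f-f0).round(2),"travel",((p-p0)[:2]@a).round(4),"depth of tip in bore",((p[:2]-BORE)@a+.060+off).round(4),"lat",((p-p0)[:2]@[-a[1],a[0]]).round(4),p,m.read_time())
E
python3 - <<'E'
from h import *
from cell import manip
u,t=tip(load("w2.npz"));print(u,t);off=t[0]-.06-.5378;print("off",off)
E
```

```text
(np.float64(275.0), np.int32(147)) [ 0.59923656 -0.18336379  0.1395    ]
off 0.0014365589884862695
```

```bash
python3 - <<'E'
from h import *
from cell import manip
feel(manip,.0014);snap(manip,"scene","s3");print(manip.read_grip_width())
cv2.imwrite("pics/s3c.png",cv2.resize(cv2.imread("pics/s3.png")[100:300,180:380],(600,600)))
E
```

```text
hit True df [ 0.7  -0.87  4.29] travel 0.0277 depth of tip in bore 0.0092 lat -0.0001 [ 0.59672448  0.03040688 -0.00415077] 14.6417
0.018333599382591433
```

View pics/s3c.png

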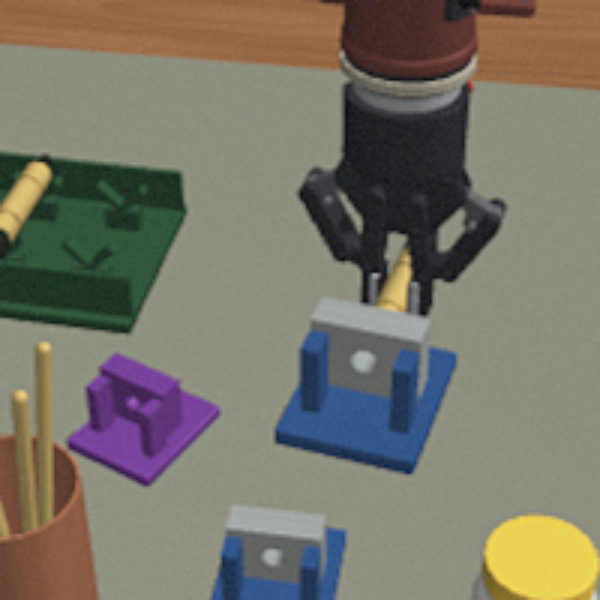

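```bash
python3 - <<'E'
from h import *
from cell import manip
a=along(GH);p=manip.read_eef_pos();f0=manip.read_wrist_force()
h=manip.move_linear([*(p[:2]+a*.003),p[2]+.0015],v=.02,force_limit=5);manip.sleep(.15)
p2=manip.read_eef_pos();print(h,(manip.read_wrist_force()-f0).round(2),manip.read_wrist_force().round(2),((p2-p)[:2]@a).round(4),p2[2])
c=BORE-a*.095
manip.move_linear([*c,p[2]+.001],v=.1)
manip.move_linear([*c,.09],v=.2)
manip.sleep(.1);snap(manip,"scene","s4");d=snap(manip,"wrist","w4");p=manip.read_eef_pos()
print(manip.read_wrist_force().round(2),manip.read_grip_width(),manip.read_time())
u,t=tip(d);print(u,t,"off",(t[:2]-p[:2])@a-.06,"lat",(t[:2]-p[:2])@[-a[1],a[0]])
cv2.imwrite("pics/s4c.png",np.hstack([cv2.resize(cv2.imread("pics/s4.png")[100:300,180:380],(400,400)),cv2.resize(cv2.imread("pics/w4.png")[60:310,150:400],(400,400))]))
E
```

```text
True [-1.21  1.4   0.34] [-0.87  0.09  4.34] 0.0003 -0.003909086708491917
[ 0.55 -0.17 -0.24] 0.0187902584809572 16.45
(np.float64(275.0), np.int32(147)) [0.61397838 0.02810373 0.1395    ] off 0.0016600570416184512 lat 0.00015452064675169802
```

View pics/s4c.png

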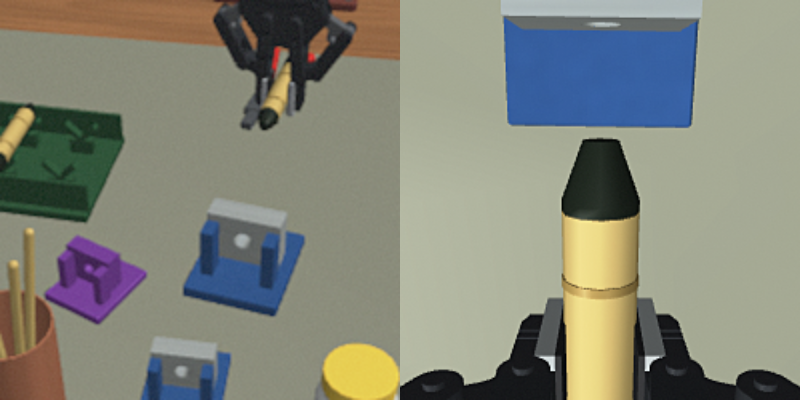

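```bash
cat >> h.py <<'E'
def place(m,s,off,tag):
    c=SLOT[s]-along(RH)*off
    m.move_to([*c,.09],dq(RH))
    m.sleep(.1)
    m.move_linear([*c,.03],v=.15);f0=m.read_wrist_force()
    hit=m.move_linear([*c,ZG-.003],v=.04,force_limit=5)
    m.sleep(.1);print("hit",hit,"z",m.read_eef_pos(),"df",(m.read_wrist_force()-f0).round(2),m.read_time())
    snap(m,"scene",tag)
    cv2.imwrite(f"pics/{tag}c.png",cv2.resize(cv2.imread(f"pics/{tag}.png")[100:260,340:520],(720,640))[:600])
E
python3 - <<'E'
from h import *
from cell import manip
place(manip,2,.0015,"s5")
E
```

```text
hit True z [ 0.49628924  0.26905385 -0.00203651] df [ 2.39 -0.1   0.71] 18.9583
```

View pics/s5c.png

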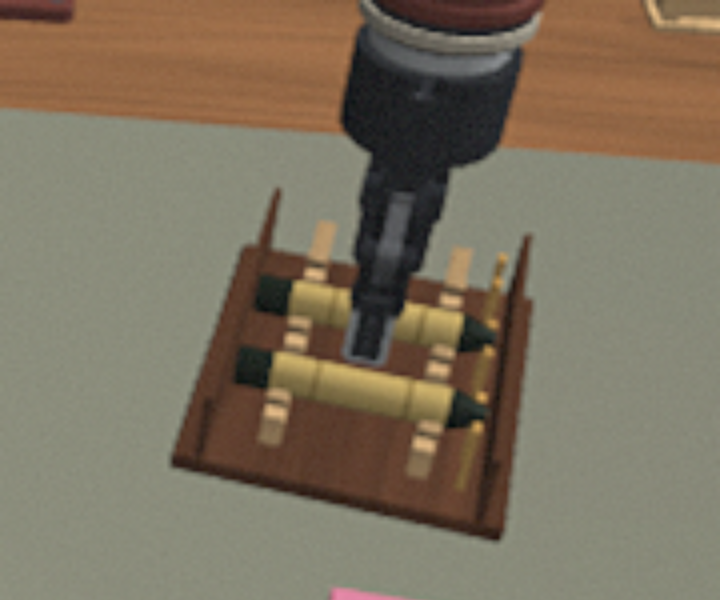

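```bash
cat >> h.py <<'E'
def release(m,tag):
    m.gripper_to(.045)
    m.sleep(.1)
    p=m.read_eef_pos();m.move_linear([p[0],p[1],.09],v=.15)
    m.sleep(.3)
    snap(m,"scene",tag);snap(m,"wrist",tag+"w");print(m.read_time())
    cv2.imwrite(f"pics/{tag}c.png",np.hstack([cv2.resize(cv2.imread(f"pics/{tag}.png")[130:250,370:490],(400,400)),cv2.resize(cv2.imread(f"pics/{tag}w.png")[60:310,150:400],(400,400))]))
E
python3 - <<'E'
from h import *
from cell import manip
release(manip,"s6")
d=load("s6.npz");P=cloud(d);hsv=cv2.cvtColor(d["color"],cv2.COLOR_BGR2HSV)
E
```

```text
20.65
```

View pics/s6c.png

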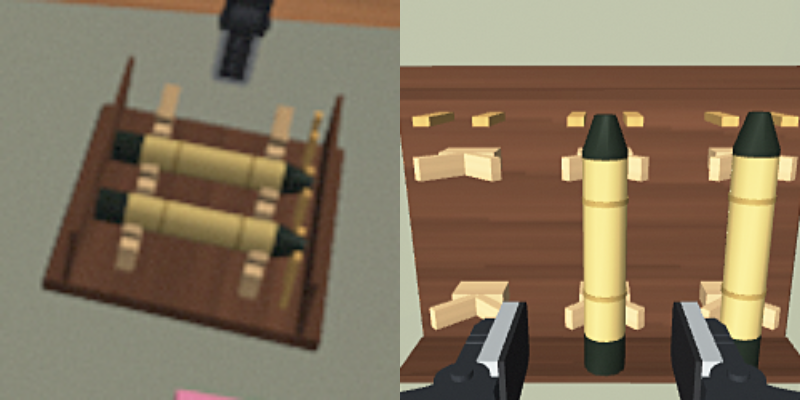

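```bash
python3 - <<'E'
from h import *
from cell import manip
d=load("s6w.npz");P=cloud(d)
for u in (527-400,): pass
for X in (605,750):  # dowel columns in the right crop
  for Y in (170,250,310):
    u,v=int(150+(X-400-(Y-240)*(.06 if X>700 else 0))*.625),int(60+Y*.625);print(X,Y,np.median(P[v-1:v+2,u-2:u+3,2]).round(4))
grasp(manip,[.5365,-.3128]);d=snap(manip,"wrist","w7");p=manip.read_eef_pos()
u,t=tip(d);a=along(TH);print(u,t,"off",(t[:2]-p[:2])@a-.06,"lat",(t[:2]-p[:2])@[-a[1],a[0]],manip.read_time())
cv2.imwrite("pics/w7c.png",cv2.imread("pics/w7.png")[60:310,100:450])
E
```

```text
605 170 0.0545
605 250 0.0545
605 310 0.0546
750 170 0.0537
750 250 0.0544
750 310 0.0548
hit False [ 0.53714442 -0.31333176 -0.00263116]
width 0.01846411381284755 t 24.3917
wf [-0.06861694  0.03134964 -0.88586913] [ 0.5354174  -0.31194326  0.08813065]
(np.float64(275.0), np.int32(147)) [ 0.59678198 -0.31343543  0.1395    ] off 0.0013037791802588475 lat 4.372449089095693e-05 25.3167
```

View pics/w7c.png

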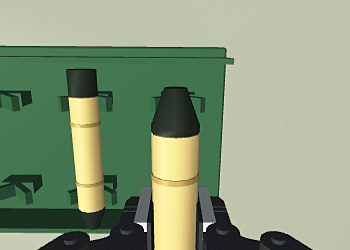

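```bash
python3 - <<'E'
import h
from h import *
from cell import manip
zg=h.ZG;h.ZG=zg+.001
feel(manip,.0013)
a=along(GH);p=manip.read_eef_pos()
hh=manip.move_linear([*(p[:2]+a*.002),p[2]+.001],v=.02,force_limit=4);manip.sleep(.1);print(hh,manip.read_wrist_force().round(2))
snap(manip,"scene","s8")
c=BORE-a*.095
manip.move_linear([*c,p[2]+.001],v=.1)
manip.move_linear([*c,.09],v=.2)
h.ZG=zg
place(manip,1,.0014,"s9")
E
```

```text
hit True df [ 0.78 -0.27  3.38] travel 0.0288 depth of tip in bore 0.0102 lat -0.0003 [ 0.59783777  0.0301468  -0.00323638] 28.725
True [-0.6  -1.37  2.66]
hit True z [ 0.43303506  0.28159457 -0.00256489] df [-0.17 -0.32  5.58] 32.85
```

View pics/s9c.png

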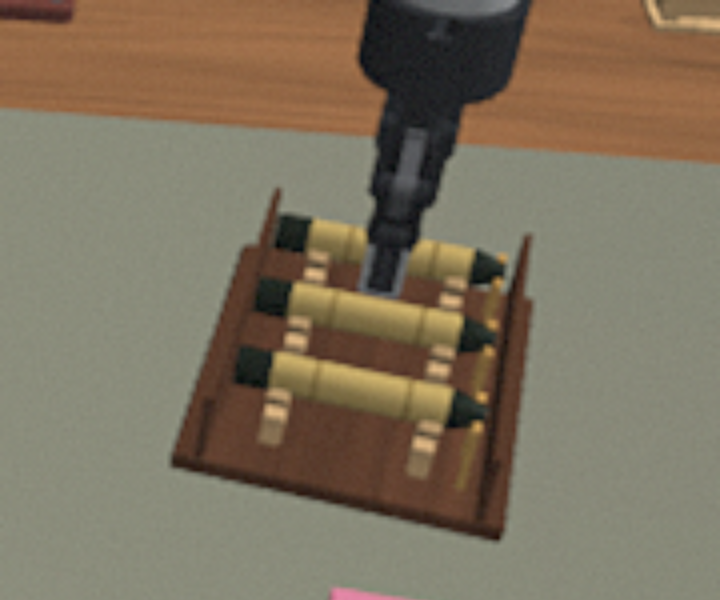

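View pics/s8.png

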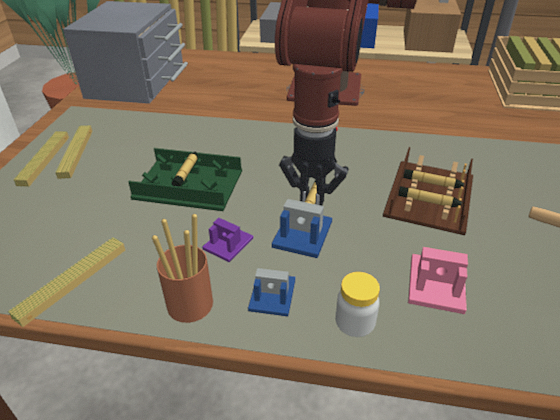

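```bash
python3 - <<'E'
from h import *
from cell import manip
release(manip,"s10")
manip.move_to([.5,.22,.2],dq(RH));manip.sleep(.2)
d=snap(manip,"wrist","w11");print(manip.read_wrist_force().round(2),manip.read_time())
P=cloud(d);hsv=cv2.cvtColor(d["color"],cv2.COLOR_BGR2HSV)
a=along(RH);n=np.array([a[1],-a[0]])
for s in range(3):
    c=SLOT[1]+n*.065*s
    for t in (-.05,-.03,0,.03,.05):
        q=c+a*t;r=np.linalg.norm(P[...,:2]-q,axis=2)<.012
        z=P[r][:,2];print(s+1,t,len(z),np.round(np.percentile(z,95),4) if len(z) else None)
E
```

```text
34.5417
[ 0.31  0.13 -0.05] 35.4167
1 -0.05 416 0.0551
1 -0.03 479 0.0551
1 0 532 0.0551
1 0.03 538 0.0552
1 0.05 506 0.0545
2 -0.05 890 0.3016
2 -0.03 7899 0.3243
2 0 425 0.0552
2 0.03 479 0.0552
2 0.05 430 0.0547
3 -0.05 4968 0.3115
3 -0.03 7718 0.3179
3 0 504 0.0553
3 0.03 529 0.0554
3 0.05 500 0.0548
```

View pics/s10c.png

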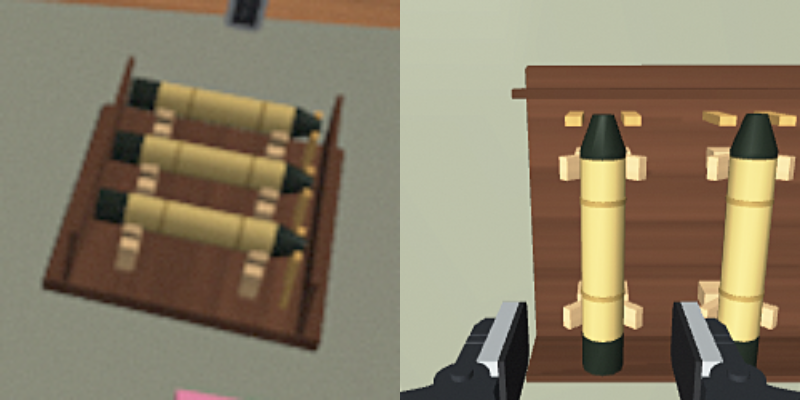

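View pics/w11.png

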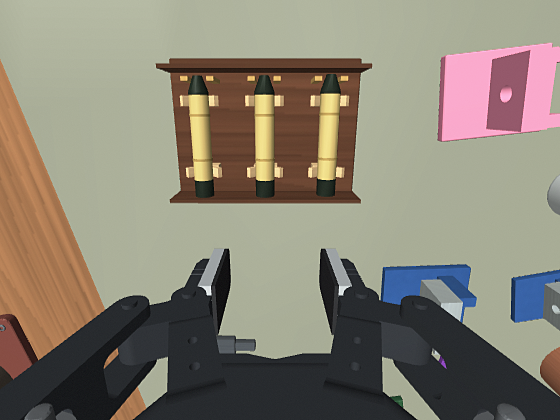

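```bash
python3 -c "
from cell import manip
manip.job_done();print(manip.read_time())"
```

```text
the job is handed in; nothing more can be done
the job is handed in; nothing more can be done
```

Both free slots are filled and the job was handed in at about 35.4 s; no verdict was reported. I felt the tray's +y dowel in the larger blue gauge and racked it in slot 2, then did the same with the -y dowel for slot 1. Both were felt at the chamfered end.

- **Gauge:** the tips went 9.2 mm and 10.2 mm into the bore and stopped at about 4 N. The reaction on the wrist was mostly upward rather than along the bore. That fits a dowel a little low in the bore, but I couldn't check it separately.
- **Rack:** at the last look all three chamfered ends were between their brass posts. Wherever the dowels were in view, their tops were level at about 55 mm. In slots 2 and 3 that check covered only the middle and post-end half, because the fingers hid the other half. The gripper was clear, with wrist force near zero. I compared the originally racked dowel by eye only, and it looked unmoved.
- **First grasp missed:** the real fingertips sit about 31 mm above the reported TCP, seen in both the wrist and scene depth readings. The fingers shut just over the first dowel without moving it. I corrected the offset and grasped it on the second try.
- **Disagreement in measuring:** the lower edge of the gauge plate came out about 6 mm off its upper edge in the wrist view. I dropped that reading, and the bore fitted where the other edges put it.

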